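Hold the lock button and run the inspection carriage to its stop

TASK

Press the red lock button on the carriage with the fingertips and, keeping it pressed down all the way, push the carriage along its rail until it is fully home against the orange end stop; then let the button come up and draw clear. Nothing is to be grasped or lifted, and leave the screwdriver, the steel cup and the tape measure where they are.

Things in the scene. Friction and masses are not known exactly. Their poses are not given: they have to be found in the camera images.
- rail: Fixed grey rail, 84 mm wide (x), 440 mm long (y), 26 mm high, with two steel tracks. Origin: centre of its underside, on the bench. Its own +y axis points along the rail in the direction the carriage must go, towards the orange stop; z up. It stands anywhere in front of the robot, turned up to about 35 degrees.
- carriage (a joint): Travel of the carriage along the rail's +y, in m, growing towards the stop; starts at 0.001 to 0.005, and ends some 0.13 to 0.21 as the stop is set by hand. The carriage is 96 mm wide, 160 mm long, captive on the rail, its aluminium deck 40 mm above the bench. Unlocked it slides with about 1 N plus light damping; locked it has up to 6 mm of play in its notch and then stands fast.
- button (a joint): Press depth of the red lock button, in m: 0 when up (locked), 0.008 at the bottom. Spring: about 6 N to start it, 8.4 N at the bottom. The lock is free when pressed more than 3 mm; if let up on the way, it drops into the next notch of the rail. Press it by 5 mm or more and keep it there. At the stop it comes fully up again and locks.
- button_top (a point): Centre of the top face of the red button, a flat cap 52 mm wide (across the rail) by 44 mm long (along the rail), 56 mm above the bench when up, 48 mm when fully down. Moves with the carriage and the button; its y axis is along the rail, towards the stop.
- carriage_nose (a point): Centre of the front face of the carriage's blue block, 60 mm above the bench, 130 mm ahead of the button's centre. The block is 104 mm long, 96 wide, top 78 mm above the bench, an old rusty gear fixed on it (top 88 mm). Its upright rear face is 26 mm ahead of the button's centre: a fingertip on the button can push against it.
- stop_face (a point): Centre of the face of the orange end stop that meets the carriage nose, 60 mm above the bench; its y axis is along the rail, pointing away from the carriage. The stop (100 mm wide, 36 mm long, 76 mm high) is firmly clamped. A small black inspection head, up to 115 mm high, stands at its side.
- screwdriver: Loose screwdriver with an orange handle lying beside the rail on its robot side. A bystander.
- tin: Loose open steel cup, 54 mm across, 55 mm high, standing beside the rail on its far side. Origin: centre of its underside. A bystander.
- tape: Loose yellow and black tape measure, 60 mm across, 30 mm high, beside the rail on its far side. Origin: centre of its underside. A bystander.
Things that resemble listed ones, but are neither listed nor needed, are in the scene too. Several things look just like the part that bears stop_face: the one meant starts farthest to the robot's right.

How it is judged:
By the outcome, as a careful person would: the job done as asked, in the order asked, and still so for the second after the job is handed in, with the robot touching nothing.
It also fails if it takes over 42 s, if anything falls off the work surface, if the arm or the gripper's body presses on something with over 40 N, if the wrist force passes 120 N, or if a joint passes its speed limit or range.

ROBOT

A 7-joint arm with a two-finger parallel gripper is mounted at the origin on the work surface. World frame = base frame: x ahead of the robot, y to its left, z up, the work surface at z = 0. Lengths are in m, angles in rad, forces in N, time in s.
With the tool pointing down it reaches from about 0.425 to 0.875 m from the base axis. Payload 8.4 kg.
Tool frame: the origin (TCP) lies on the mounting face of the last link; the fingertips stand ahead of it and the grasp point (between the pads) lies 155 mm ahead of it (tip_extent is the y of the fingertips in the tool frame, in m); y points along the fingers, x is the direction in which the jaws open and shut, and the axes are right-handed (so a half turn about y gives the same grasp; the last joint's range is limited). The gripper opens to 85 mm and grips with 20 to 120 N. Pads are 22 mm wide; open, the fingers measure 114 mm over their backs; the gripper's body (76 mm by 85 mm) begins 54 mm behind the grasp point. The pads swing forward as they close: fully open they stand 13 mm farther back than shut.
Start: joints at [1.029, 0.333, 0.04, 1.465, -0.013, 1.343, -0.059], TCP at [0.278, -0.587, 0.405] pointing down, gripper open.
Joint ranges: [-2.58, 2.58], [-0.38, 2.09], [-1.3, 1.39], [0.25, 2.4], [-1.5, 4.64], [0.08, 2.09], [-2.65, 2.65]. Speed limits (rad/s): [2.22, 2.22, 2.79, 2.79, 3.14, 3.14, 3.14].

INTERFACE

Orientations are given as a rotation vector (axis times angle).
In Python, from cell import * gives the robot as it stands.
- The arm moves only by the tool jog_arm, never from a script. Its argument "targets" is a list of rows, each an object with "linear": the shift along the tool's x, y, z as a fraction of full scale, a list of three; "spin": the turn about the tool's y as a fraction of full scale. In form: [{"linear": [tx, ty, tz], "spin": spin}, ...]. A call has 1 to 5 rows; each row shifts and turns the commanded pose from where the row before left it, along the tool's axes as they then stand; what a row does not reach is not made up. Full scale, the value 1, is 0.12 m for a shift and 120 degrees for a turn. A row lasts 1/10 s, in which the tool goes at most 50 mm and 8.59 degrees, less where a joint would pass 70% of its speed; a pose out of reach is approached as far as the arm can. A call with a number of a shift or a turn outside -1 to 1 is refused whole. A call with a gripper value outside its range is refused whole. "fingers" is the finger opening in mm, from 0 to 85.4, set as the call begins (left out, the last holds). The fingers move at their own pace and stop on an object; "squeeze" is the grip in N (left out, the last holds). Time passes only in rows, so rows that do not move let the fingers close. It gives the time, the measured TCP pose, the force and the opening at its end, in the units of the state.
- state(): the state, without advancing time (a new reading comes with each control period).
- camera(name): name is "scene" or "top"; returns a dict with "img" (384x512x3 uint8, red, green, blue), "fx", "fy", "cx", "cy" (pixels), "eye" and "attitude" of the camera in the world. Camera axes: x right, y up, looking along -z (the intrinsics and any distortion apply to the point x, -y, -z); pixel columns grow to the right and rows downward; lengths in m; the calibration is good to about 2 mm. A picture is of the moment at which its call begins. There is no depth.
- hand_in(): hands the job in, once; it reports no verdict.
The state is a dict: "clock": time; "q": joint angles; "dq": joint speeds; "effort": joint torques, N m; "tcp_pos": TCP position; "orientation": TCP orientation; "ft_force": force on the tool from outside, world axes, zero at the start; "ft_torque": the same for the moment, N m; "finger_gap": finger opening in m.
Only numpy, scipy, OpenCV 4.12 (cv2) and the standard library are available. Lean on these libraries where they do the work, as an engineer would, in place of code of your own. Each camera call takes 0.05 s, during which the arm holds its last target. There are 200 camera calls.

## Working session

There is one attempt and no reset: what is moved stays moved. The work goes in short steps, Python scripts to look and compute and a tool call to move; the robot and the scene stay as the last step left them, time stands still between calls to the robot, and variables do not carry over. Pictures are saved under pics/ and viewed, about 8 in all and at most 12, crops included, and the job is handed in when it is done.

Besides the shell and the picture viewer there is one more tool, called as a command line: name --argument value ..., lists and objects as JSON in quotes. jog_arm: Moves the arm, as the interface text tells. Shift numbers are shares of 0.12 m and turn numbers shares of 120 degrees, none past 1 either way. Its arguments: {"type":"object","properties":{"targets":{"type":"array","items":{"type":"object","properties":{"linear":{"type":"array","items":{"type":"number"}},"spin":{"type":"number"}}}},"fingers":{"type":"number"},"squeeze":{"type":"number"}},"required":["targets"]}

```bash
mkdir -p pics; cat > h.py <<'E'
from cell import *
import numpy as np, cv2
from scipy.spatial.transform import Rotation as R
def att(c):
    a=np.array(c["attitude"],float)
    return a if a.shape==(3,3) else R.from_rotvec(a).as_matrix()
def ray(c,u,v,z):
    d=att(c)@np.array([(u-c["cx"])/c["fx"],-(v-c["cy"])/c["fy"],-1.])
    e=np.array(c["eye"]); return e+d*(z-e[2])/d[2]
def save(c,n,box=None,s=1.5):
    i=c["img"][:,:,::-1]
    if box: i=i[box[1]:box[3],box[0]:box[2]]
    cv2.imwrite("pics/"+n,cv2.resize(i,None,fx=s,fy=s,interpolation=cv2.INTER_CUBIC))
E
python3 - <<'E'
from h import *
for n in("scene","top"):
    c=camera(n); print({k:v for k,v in c.items() if k!="img"}); save(c,n+"0.png")
s=state(); print(s); print(R.from_rotvec(s["orientation"]).as_matrix().round(3))
E
```

```text
{'fx': 439.5873709292731, 'fy': 439.5873709292731, 'cx': 256.5822933061482, 'cy': 194.71617838012145, 'eye': array([1.11306413, 0.80267186, 0.83929536]), 'attitude': array([0.37815986, 1.06842639, 2.28143479])}
{'fx': 350.6397523094951, 'fy': 350.6397523094951, 'cx': 250.2002852847648, 'cy': 191.9167196669946, 'eye': array([0.37532566, 0.06623628, 0.82145732]), 'attitude': array([ 0.16612239, -0.11711915, -1.56268636])}
{'clock': 0.1, 'q': array([ 1.0288262 ,  0.33387971,  0.03987564,  1.46620038, -0.01337795,
        1.34326426, -0.05848848]), 'dq': array([-3.87495911e-04, -2.12481331e-03,  8.04688840e-06, -2.01378461e-03,
       -2.01939709e-03,  9.57317821e-05, -1.16604082e-03]), 'effort': array([ 5.04315452e-03, -6.60011959e+01,  1.37071453e+00, -4.06478906e+01,
        1.71056745e-02,  8.88575771e-03,  3.33056948e-05]), 'tcp_pos': array([ 0.27841182, -0.58718775,  0.40387594]), 'orientation': array([-1.38602017,  0.87817195, -0.87601075]), 'ft_force': array([-0.39237497, -0.22173049,  0.49204469]), 'ft_torque': array([-0.00489169,  0.00465827,  0.03678134]), 'finger_gap': 0.08542057864170777}
[[ 0.428 -0.001  0.904]
 [-0.904  0.001  0.428]
 [-0.001 -1.    -0.   ]]
```

View pics/scene0.png

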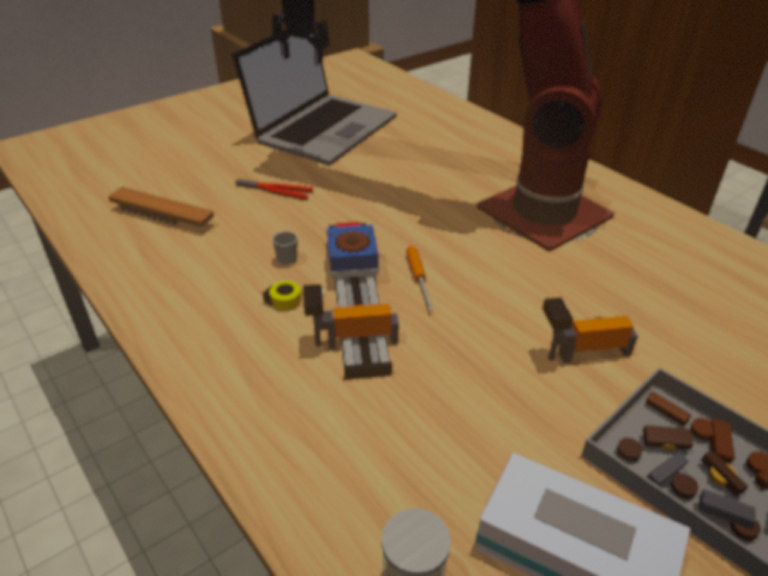

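View pics/top0.png

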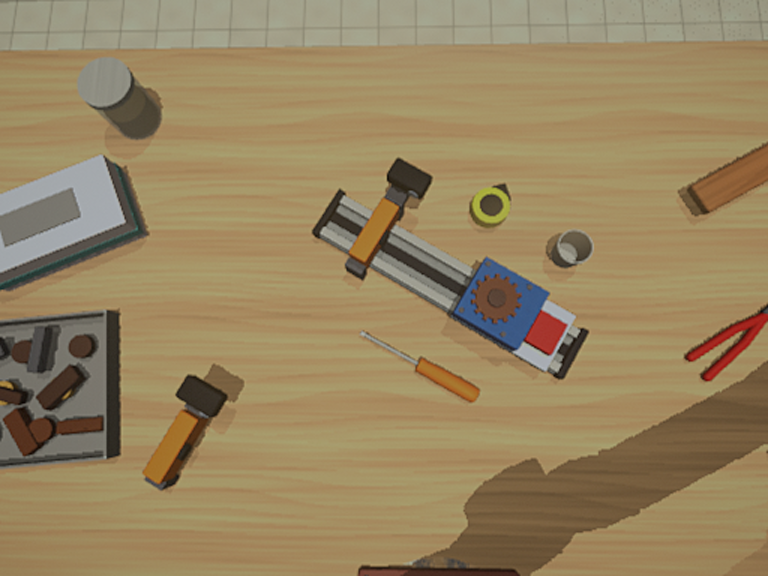

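The top view shows the red button at about (546,333) and the gear block at (497,303). There are two orange stops: one on the rail at (375,233) and a loose lookalike at (175,448). The one on the rail is farther to the robot's right (image right), so it is the one meant. The red pliers at (735,345) are also red but are not the button.

```bash
python3 - <<'E'
from h import *
c=camera("top"); hsv=cv2.cvtColor(c["img"],cv2.COLOR_RGB2HSV)
def blob(m,box):
    k=np.zeros_like(m);x0,y0,x1,y1=box;k[y0:y1,x0:x1]=m[y0:y1,x0:x1]
    cs,_=cv2.findContours(k,cv2.RETR_EXTERNAL,cv2.CHAIN_APPROX_NONE)
    return max(cs,key=cv2.contourArea)
def rep(n,m,box,z):
    b=blob(m,box); 
    w=np.array([ray(c,*p[0],z)[:2] for p in b],np.float32)*1000
    r=cv2.minAreaRect(w); print(n,np.round(cv2.boxPoints(r)).tolist(),np.round(r[0]),np.round(r[1]),round(r[2],1))
H,S,V=cv2.split(hsv)
red=(((H<6)|(H>174))&(S>180)&(V>110)).astype(np.uint8)
rep("button",red,(330,190,400,260),.056)
blue=((H>100)&(H<130)&(S>100)).astype(np.uint8)
rep("blue",blue,(290,160,380,245),.078)
org=((H>8)&(H<20)&(S>185)&(V>130)).astype(np.uint8)
rep("stop",org,(225,115,275,190),.076)
rep("decoy",org,(90,260,145,330),.076)
save(c,"crop1.png",(200,90,410,270),3)
E
```

```text
button [[418.0, -160.0], [461.0, -185.0], [482.0, -150.0], [440.0, -124.0]] [ 450. -155.] [42. 50.] 59.0
blue [[424.0, -109.0], [505.0, -157.0], [557.0, -68.0], [476.0, -20.0]] [490. -88.] [103.  95.] 59.5
stop [[549.0, 106.0], [634.0, 56.0], [649.0, 80.0], [564.0, 131.0]] [599.  93.] [29. 99.] 59.0
decoy [[240.0, 385.0], [325.0, 336.0], [339.0, 361.0], [253.0, 409.0]] [289. 373.] [28. 98.] 60.7
```

View pics/crop1.png

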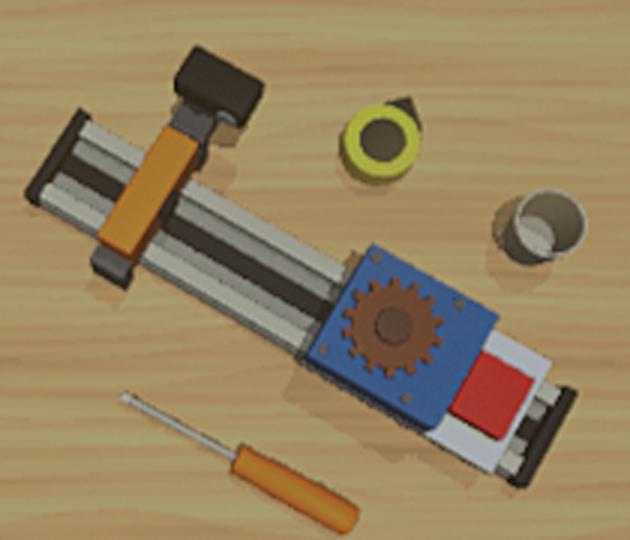

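The close crop confirms the choice: the rail lies at 59.5° from x, with the button at (0.451, -0.154). The carriage has about 0.14 m to travel to the stop. I'll turn so that tool z runs along the rail and close the fingers on the way over.

jog_arm --targets '[{"linear":[0,0,0],"spin":-0.071},{"linear":[0,0,0],"spin":-0.071},{"linear":[0,0,0],"spin":-0.071},{"linear":[0,0,0],"spin":-0.071},{"linear":[0,0,0.2],"spin":0}]' --fingers 0 --squeeze 40

```text
clock: 0.65
tcp_pos: [0.2882, -0.5685, 0.4039]
orientation: [-1.531, 0.418, -0.415]
ft_force: [-0.0, -0.1, 0.7]
finger_gap: 0.0126
```

jog_arm --targets '[{"linear":[-0.1,0,0.35],"spin":0},{"linear":[-0.1,0,0.35],"spin":0},{"linear":[-0.1,0,0.35],"spin":0},{"linear":[-0.1,0,0.35],"spin":0},{"linear":[-0.1,0,0.35],"spin":0}]'

```text
clock: 1.15
tcp_pos: [0.3459, -0.3534, 0.4045]
orientation: [-1.53, 0.418, -0.418]
ft_force: [0.8, -0.2, -0.8]
finger_gap: 0.0001
```

```bash
python3 -c "
import cell; print([k for k in dir(cell) if k[0]!='_'], getattr(cell,'tip_extent',None))"
cat > st.py <<'E'
from h import *
s=state(); M=R.from_rotvec(s["orientation"]).as_matrix()
print(s["clock"],s["tcp_pos"].round(4),s["ft_force"].round(1),s["finger_gap"]); print(M.round(3))
print({k:v for k,v in s.items() if 'tip' in k})
u=np.array([.508,.862,0]);p=np.array([.451,-.154,0])+.012*u
d=p-s["tcp_pos"]; print("tool delta /0.12",(M.T@d/0.12).round(3),"yaw z",np.degrees(np.arctan2(M[1,2],M[0,2])))
E
python3 st.py
```

```text
['PlanningError', 'camera', 'hand_in', 'state', 'tip_extent'] 0.1734
1.15 [ 0.3459 -0.3534  0.4045] [ 0.8 -0.2 -0.8] 0.00012764503428937325
[[ 0.861 -0.     0.508]
 [-0.508 -0.     0.861]
 [-0.    -1.    -0.   ]]
{}
tool delta /0.12 [-0.09   3.371  1.977] yaw z 59.44820636652568
```

jog_arm --targets '[{"linear":[-0.02,0,0.35],"spin":0},{"linear":[-0.02,0,0.35],"spin":0},{"linear":[-0.02,0,0.35],"spin":0},{"linear":[-0.02,0,0.35],"spin":0},{"linear":[-0.01,0,0.35],"spin":0}]'

```text
clock: 1.65
tcp_pos: [0.4435, -0.1672, 0.4048]
orientation: [-1.53, 0.418, -0.418]
ft_force: [1.3, -0.7, 0.2]
finger_gap: 0.0001
```

jog_arm --targets '[{"linear":[0,0,0.227],"spin":0},{"linear":[0,0.3,0],"spin":0},{"linear":[0,0.35,0],"spin":0},{"linear":[0,0.35,0],"spin":0},{"linear":[0,0.2,0],"spin":0}]'

```text
clock: 2.15
tcp_pos: [0.4558, -0.1451, 0.2576]
orientation: [-1.53, 0.42, -0.415]
ft_force: [-0.3, 1.7, 0.6]
finger_gap: -0.0002
```

```bash
python3 st.py; python3 - <<'E'
from h import *
c=camera("top"); save(c,"t2.png",(290,140,430,270),4)
c=camera("scene"); save(c,"s2.png",(170,90,320,270),3)
a=cv2.imread("pics/t2.png");b=cv2.imread("pics/s2.png")
h=max(len(a),len(b));f=lambda i:cv2.copyMakeBorder(i,0,h-len(i),0,0,0)
m=np.hstack([f(a),f(b)]);cv2.imwrite("pics/m2.png",cv2.resize(m,(798,int(h*798/m.shape[1]))))
E
```

```text
2.15 [ 0.4558 -0.1451  0.2576] [-0.3  1.7  0.6] -0.00021825607032326217
[[ 0.861 -0.003  0.508]
 [-0.508  0.001  0.861]
 [-0.004 -1.    -0.001]]
{}
tool delta /0.12 [0.011 2.147 0.017] yaw z 59.46605892513396
```

View pics/m2.png

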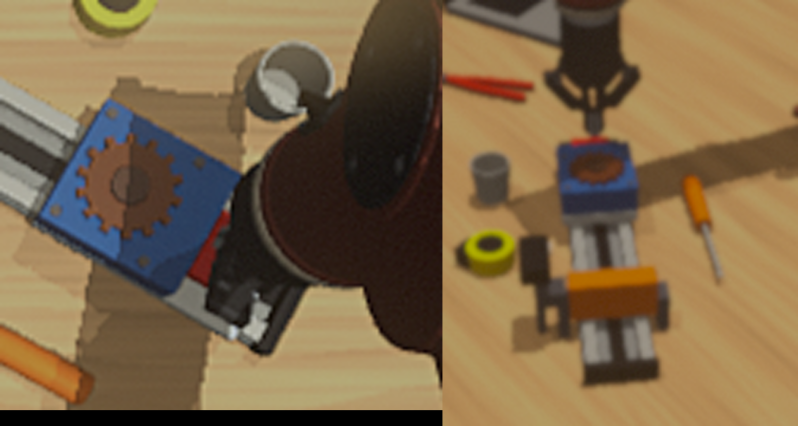

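The scene crop shows the closed fingertips right above the red button at about (592,128), with the knuckles well above the block and the cup. I'll go down and feel for contact.

jog_arm --targets '[{"linear":[0,0.1,0],"spin":0},{"linear":[0,0.08,0],"spin":0},{"linear":[0,0.02,0],"spin":0},{"linear":[0,0,0],"spin":0}]'

```text
clock: 2.65
tcp_pos: [0.4571, -0.1455, 0.2369]
orientation: [-1.53, 0.418, -0.418]
ft_force: [-0.5, -0.2, 0.1]
finger_gap: 0.0002
```

jog_arm --targets '[{"linear":[0,0.02,0],"spin":0},{"linear":[0,0.02,0],"spin":0},{"linear":[0,0.02,0],"spin":0},{"linear":[0,0,0],"spin":0},{"linear":[0,0,0],"spin":0}]'

```text
clock: 3.15
tcp_pos: [0.4571, -0.1455, 0.2296]
orientation: [-1.53, 0.418, -0.418]
ft_force: [-0.3, -1.1, 0.2]
finger_gap: 0.0002
```

jog_arm --targets '[{"linear":[0,0.02,0],"spin":0},{"linear":[0,0.02,0],"spin":0},{"linear":[0,0.01,0],"spin":0},{"linear":[0,0,0],"spin":0},{"linear":[0,0,0],"spin":0}]'

```text
clock: 3.65
tcp_pos: [0.4572, -0.1454, 0.224]
orientation: [-1.53, 0.418, -0.418]
ft_force: [-1.5, 0.8, 7.8]
finger_gap: 0.0003
```

jog_arm --targets '[{"linear":[0,0.01,0],"spin":0},{"linear":[0,0.01,0],"spin":0},{"linear":[0,0,0],"spin":0},{"linear":[0,0,0],"spin":0}]'

```text
clock: 4.05
tcp_pos: [0.4572, -0.1454, 0.2216]
orientation: [-1.53, 0.418, -0.418]
ft_force: [-2.3, 1.0, 8.2]
finger_gap: 0.0002
```

jog_arm --targets '[{"linear":[0,0.008,0],"spin":0},{"linear":[0,0,0],"spin":0},{"linear":[0,0,0],"spin":0}]'

```text
clock: 4.35
tcp_pos: [0.4574, -0.1453, 0.2213]
orientation: [-1.53, 0.417, -0.418]
ft_force: [-4.4, 2.1, 15.9]
finger_gap: 0.0
```

The button is on its bottom at 16 N. Now I'll push along the rail.

jog_arm --targets '[{"linear":[0,0,0.02],"spin":0},{"linear":[0,0,0.03],"spin":0},{"linear":[0,0,0.05],"spin":0},{"linear":[0,0,0.05],"spin":0},{"linear":[0,0,0.05],"spin":0}]'

```text
clock: 4.85
tcp_pos: [0.4697, -0.1246, 0.2214]
orientation: [-1.53, 0.417, -0.419]
ft_force: [-5.0, 1.2, 16.0]
finger_gap: -0.0
```

```bash
python3 st.py; python3 - <<'E'
from h import *
c=camera("top"); save(c,"t3.png",(220,90,430,270),3)
E
```

```text
4.85 [ 0.4697 -0.1246  0.2214] [-5.   1.2 16. ] -7.648581446995974e-07
[[ 0.861  0.001  0.508]
 [-0.508 -0.001  0.861]
 [ 0.001 -1.    -0.   ]]
{}
tool delta /0.12 [-0.012  1.845 -0.19 ] yaw z 59.43959859815511
```

View pics/t3.png

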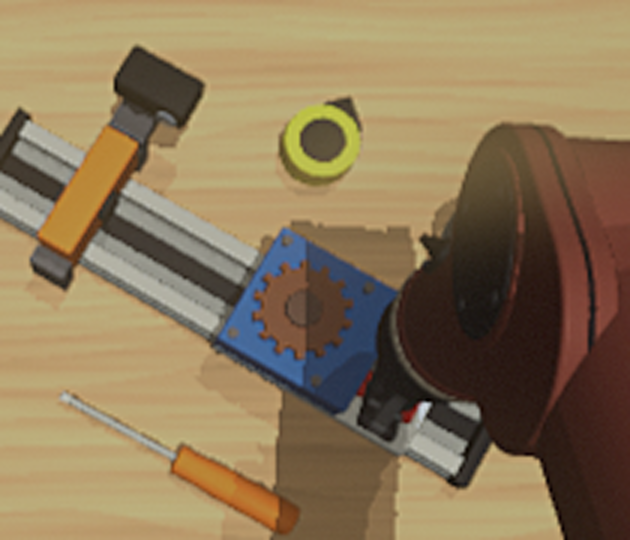

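The carriage is moving with the fingers: its nose is now at about (255,290) in the crop and the stop face at (105,220). I'll carry on.

jog_arm --targets '[{"linear":[0,0,0.06],"spin":0},{"linear":[0,0,0.06],"spin":0},{"linear":[0,0,0.06],"spin":0},{"linear":[0,0,0.06],"spin":0},{"linear":[0,0,0.06],"spin":0}]'

```text
clock: 5.4
tcp_pos: [0.4881, -0.0935, 0.2214]
orientation: [-1.53, 0.417, -0.419]
ft_force: [-3.8, -0.5, 14.1]
finger_gap: 0.0001
```

jog_arm --targets '[{"linear":[0,0,0.06],"spin":0},{"linear":[0,0,0.06],"spin":0},{"linear":[0,0,0.06],"spin":0},{"linear":[0,0,0.06],"spin":0},{"linear":[0,0,0.05],"spin":0}]'

```text
clock: 5.9
tcp_pos: [0.506, -0.0634, 0.2214]
orientation: [-1.53, 0.416, -0.419]
ft_force: [-3.4, 0.1, 13.2]
finger_gap: -0.0003
```

```bash
python3 st.py; python3 - <<'E'
from h import *
c=camera("top"); save(c,"t4.png",(220,90,430,270),3)
E
```

```text
5.9 [ 0.506  -0.0634  0.2214] [-3.4  0.1 13.2] -0.0003100653165562904
[[ 0.861  0.002  0.508]
 [-0.508 -0.     0.861]
 [ 0.002 -1.     0.001]]
{}
tool delta /0.12 [-0.014  1.844 -0.784] yaw z 59.46252329943441
```

View pics/t4.png

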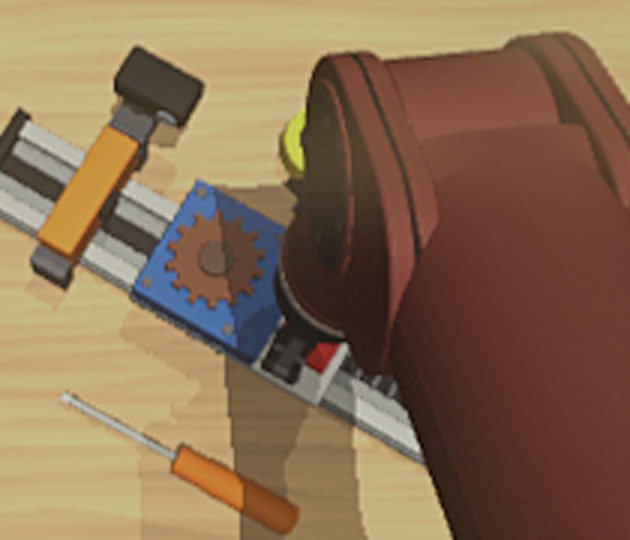

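The nose at about (165,240) is closing on the stop. The press force has eased to 13 N, so I'll add a touch of down press and slow for contact.

jog_arm --targets '[{"linear":[0,0.002,0.05],"spin":0},{"linear":[0,0.001,0.05],"spin":0},{"linear":[0,0,0.05],"spin":0},{"linear":[0,0,0.05],"spin":0},{"linear":[0,0,0.04],"spin":0}]'

```text
clock: 6.45
tcp_pos: [0.5208, -0.0385, 0.2214]
orientation: [-1.53, 0.416, -0.419]
ft_force: [-3.4, 1.0, 15.8]
finger_gap: -0.0003
```

jog_arm --targets '[{"linear":[0,0,0.03],"spin":0},{"linear":[0,0,0.03],"spin":0},{"linear":[0,0,0.02],"spin":0},{"linear":[0,0,0],"spin":0}]'

```text
clock: 6.85
tcp_pos: [0.5258, -0.03, 0.2214]
orientation: [-1.529, 0.415, -0.419]
ft_force: [-1.4, 2.5, 15.0]
finger_gap: 0.0003
```

jog_arm --targets '[{"linear":[0,0,0.02],"spin":0},{"linear":[0,0,0.02],"spin":0},{"linear":[0,0,0],"spin":0}]'

```text
clock: 7.15
tcp_pos: [0.5281, -0.026, 0.2214]
orientation: [-1.529, 0.415, -0.419]
ft_force: [-2.1, 2.8, 14.3]
finger_gap: -0.0004
```

jog_arm --targets '[{"linear":[0,0,0.015],"spin":0},{"linear":[0,0,0.01],"spin":0},{"linear":[0,0,0],"spin":0}]'

```text
clock: 7.45
tcp_pos: [0.5291, -0.0248, 0.2213]
orientation: [-1.532, 0.418, -0.419]
ft_force: [-5.9, -3.2, 18.1]
finger_gap: -0.0001
```

jog_arm --targets '[{"linear":[0,0,0.015],"spin":0},{"linear":[0,0,0.015],"spin":0},{"linear":[0,0,0],"spin":0}]'

```text
clock: 7.75
tcp_pos: [0.5303, -0.0233, 0.2211]
orientation: [-1.534, 0.42, -0.42]
ft_force: [-10.5, -9.5, 22.4]
finger_gap: -0.0006
```

```bash
python3 st.py; python3 - <<'E'
from h import *
c=camera("top"); save(c,"t5.png",(220,100,340,220),4)
c=camera("scene"); save(c,"s5.png",(180,120,300,260),4)
a=cv2.imread("pics/t5.png");b=cv2.imread("pics/s5.png")
h=max(len(a),len(b));f=lambda i:cv2.copyMakeBorder(i,0,h-len(i),0,0,0)
m=np.hstack([f(a),f(b)]);cv2.imwrite("pics/m5.png",cv2.resize(m,(798,int(h*798/m.shape[1]))))
E
```

```text
7.75 [ 0.5303 -0.0233  0.2211] [-10.5  -9.5  22.4] -0.0005808821322722666
[[ 0.86  -0.001  0.51 ]
 [-0.51  -0.004  0.86 ]
 [ 0.001 -1.    -0.004]]
{}
tool delta /0.12 [-0.015  1.848 -1.166] yaw z 59.326237020774514
```

View pics/m5.png

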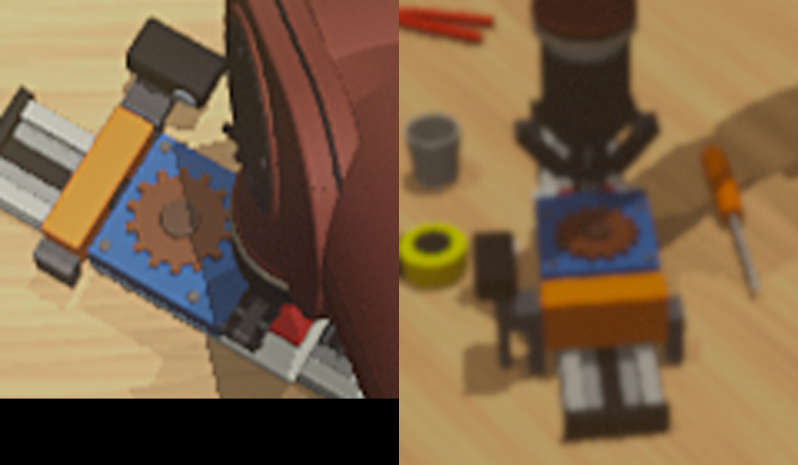

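In both views the nose is flush against the orange stop at about (120,205) left and (600,275) right, and the rail force has risen to about 13 N. The carriage is home, so I'll lift straight up with the light forward push kept on.

jog_arm --targets '[{"linear":[0,-0.04,0],"spin":0},{"linear":[0,-0.04,0],"spin":0},{"linear":[0,-0.04,0],"spin":0},{"linear":[0,-0.04,0],"spin":0},{"linear":[0,0,0],"spin":0}]'

```text
clock: 8.35
tcp_pos: [0.5295, -0.0225, 0.2385]
orientation: [-1.533, 0.421, -0.417]
ft_force: [-7.6, -5.0, 5.1]
finger_gap: -0.0001
```

jog_arm --targets '[{"linear":[0,-0.1,0],"spin":0},{"linear":[0,-0.2,0],"spin":0},{"linear":[0,-0.3,0],"spin":0},{"linear":[0,-0.3,0],"spin":0},{"linear":[0,-0.3,0],"spin":0}]'

```text
clock: 8.85
tcp_pos: [0.5304, -0.0206, 0.385]
orientation: [-1.53, 0.417, -0.418]
ft_force: [0.5, -0.3, 0.3]
finger_gap: -0.0002
```

jog_arm --targets '[{"linear":[0,0,-0.35],"spin":0},{"linear":[0,0,-0.35],"spin":0},{"linear":[0,0,-0.35],"spin":0},{"linear":[0,0,-0.35],"spin":0},{"linear":[0,0,-0.35],"spin":0}]'

```text
clock: 9.35
tcp_pos: [0.4229, -0.2028, 0.3837]
orientation: [-1.53, 0.416, -0.419]
ft_force: [1.0, 0.1, 0.1]
finger_gap: -0.0003
```

jog_arm --targets '[{"linear":[0,0,-0.35],"spin":0},{"linear":[0,0,-0.35],"spin":0},{"linear":[0,0,-0.35],"spin":0},{"linear":[0,0,-0.2],"spin":0},{"linear":[0,0,0],"spin":0}]'

```text
clock: 9.85
tcp_pos: [0.3454, -0.3338, 0.3834]
orientation: [-1.53, 0.422, -0.422]
ft_force: [0.4, -0.0, 0.2]
finger_gap: 0.0005
```

```bash
python3 - <<'E'
from h import *
c=camera("top"); save(c,"t6.png",(200,90,410,270),3)
hsv=cv2.cvtColor(c["img"],cv2.COLOR_RGB2HSV);H,S,V=cv2.split(hsv)
def rep(n,m,box,z):
    k=np.zeros(m.shape,np.uint8);x0,y0,x1,y1=box;k[y0:y1,x0:x1]=m[y0:y1,x0:x1]
    cs,_=cv2.findContours(k,cv2.RETR_EXTERNAL,cv2.CHAIN_APPROX_NONE);b=max(cs,key=cv2.contourArea)
    r=cv2.minAreaRect(np.array([ray(c,*p[0],z)[:2] for p in b],np.float32)*1000);print(n,np.round(r[0]),np.round(r[1]));return np.array(r[0])
u=np.array([.508,.862])
bt=rep("button",((H<6)|(H>174))&(S>180)&(V>80),(250,140,400,260),.056)
bl=rep("blue",(H>100)&(H<130)&(S>100),(230,120,380,245),.078)
st=rep("stop",(H>8)&(H<20)&(S>185)&(V>130),(225,115,275,190),.076)
print("travel",(bt-[451,-154])@u,(bl-[490,-88])@u,"gap",(st-bl)@u-52-18,state()["ft_force"])
E
```

```text
button [521. -35.] [41. 51.]
blue [562.  32.] [102.  94.]
stop [599.  93.] [29. 99.]
travel 138.39184617614745 139.67207723999024 gap 2.0161748046874948 [ 0.45803144  0.49270571 -0.10769794]
```

View pics/t6.png

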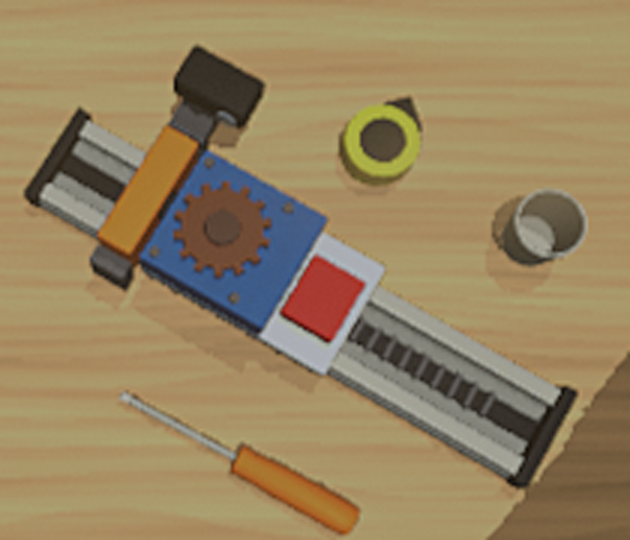

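The carriage sits at the stop, with the nose line at about (175,205), and the bystanders are where they were. The mask gap reads 2 mm, which is about one pixel, so I'll take one closer look.

```bash
python3 - <<'E'
from h import *
a=camera("top");b=camera("scene")
save(a,"a.png",(228,125,278,185),8);save(b,"b.png",(205,135,275,219),5.72)
a=cv2.imread("pics/a.png");b=cv2.imread("pics/b.png");h=min(len(a),len(b))
m=np.hstack([a[:h],b[:h]]);print(m.shape);cv2.imwrite("pics/m7.png",m[:,:800])
E
```

```text
(480, 800, 3)
```

View pics/m7.png

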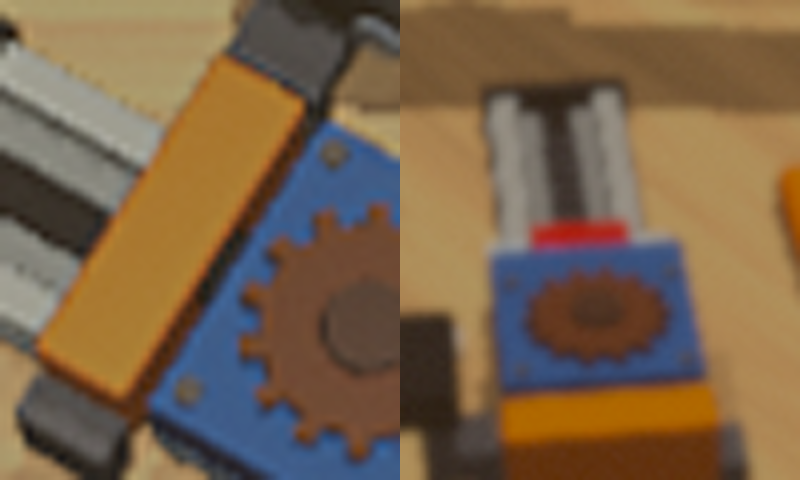

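```bash
python3 - <<'E'
import cv2,numpy as np
a=cv2.imread("pics/t5.png");b=cv2.imread("pics/t6.png")
a=cv2.resize(a,(360,360)); b=b[30:390,60:420]   # same 120x120 px window, x3
def edge(i): # gear+blue patch against template
    return i
t=a[120:205,105:195]; r=cv2.matchTemplate(b,t,cv2.TM_CCOEFF_NORMED); print("gear/nose patch shift (1/3 px):",np.array(cv2.minMaxLoc(r)[3])-[105,120],r.max())
E
```

```text
gear/nose patch shift (1/3 px): [0 0] 0.9106899
```

The patch around the gear and nose has not shifted since the carriage was held against the stop under 13 N, to within about 0.7 mm. It has not moved back, so I'm handing in.

```bash
python3 -c "
from cell import *; print(hand_in()); print(state()['clock'])"
```

```text
the job is handed in; nothing more can be done
None
the job is handed in; nothing more can be done
```

I pressed the lock button to the bottom with closed fingertips (about 16 N) and pushed the carriage about 0.14 m along the rail, keeping the button down. It stopped against the orange end stop on the rail. I then lifted straight up, drew clear and handed in at about 10 s.

**What the last checks showed**
- **At the stop:** the carriage was blocked at about 13 N along the rail with the button still fully down. It was still blocked at about 8 N after the fingers had risen past the button.
- **No rebound:** the nose did not shift in the image between that push and the end.
- **Clear of everything:** the force on the tool was about zero once drawn back. By eye, the screwdriver, cup and tape measure had not moved.

**What disagreed or was not directly checked**
- **Gap reading:** the colour-mask measurement put the nose about 2 mm from the stop. That is about one pixel, and the mask shows the stop narrower than it is, so I trusted the contact force and the unchanged image instead.
- **Button up:** I judged it up because the fingers lifted past its full height and its position fits; the top view alone could hardly show 8 mm of height.

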